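Snap the sample jars shut in order

TASK

The caps of the sample jars on the tray are sitting loose: with the fingertips, gently press the red cap fully home, then the yellow one, then the blue one, and leave the white-capped jar open. Do not pick up, tip or push aside any jar, and leave everything else on the bench where it stands.

Things in the scene. Friction and masses are not known exactly. Their poses are not given: they have to be found in the camera images.
- tray: grey plastic spill tray, fixed to the bench, 300 mm (its x) by 460 mm (its y), floor top 4 mm above the work surface, rim 14 mm high; origin at the centre of its underside. The four sample jars stand on it in a loose row along its y, in any order, centres at least 85 mm apart; a small vial stands near its +x rim and a spatula lies along its -x rim
- jar_red: loose amber glass sample jar with paper label and red snap cap, about 0.25 kg, body 58 mm across and 52 mm tall, clear neck 40 mm across above it; origin at the centre of its underside, z up the jar
- cap_red_top (a point): centre of the flat top of the red cap (rim 50 mm across, its springy centre 42 mm across stands 5 mm proud of the rim and this point is on it); with the cap fully raised it is 83 mm above the jar's underside, fully home and let go 75 mm; moves with the cap. The springy centre gives about 1 mm per 3.5 N, up to 5 mm, and returns
- cap_red (a joint): how far the red cap is pushed down on its jar, m: 0 is fully raised, 0.008 is fully home against its stop; at the start between 0 and 0.0015. It slides against about 3 N of friction and stays where it is left; pressing on with 6 to 10 N brings it home, over 25 N could crack the jar
- jar_yellow: loose amber glass sample jar with paper label and yellow snap cap, about 0.25 kg, body 58 mm across and 78 mm tall, clear neck 40 mm across above it; origin at the centre of its underside, z up the jar
- cap_yellow_top (a point): centre of the flat top of the yellow cap (rim 50 mm across, its springy centre 42 mm across stands 5 mm proud of the rim and this point is on it); with the cap fully raised it is 109 mm above the jar's underside, fully home and let go 101 mm; moves with the cap. The springy centre gives about 1 mm per 3.5 N, up to 5 mm, and returns
- cap_yellow (a joint): how far the yellow cap is pushed down on its jar, m: 0 is fully raised, 0.008 is fully home against its stop; at the start between 0 and 0.0015. It slides against about 3 N of friction and stays where it is left; pressing on with 6 to 10 N brings it home, over 25 N could crack the jar
- jar_blue: loose amber glass sample jar with paper label and blue snap cap, about 0.25 kg, body 58 mm across and 65 mm tall, clear neck 40 mm across above it; origin at the centre of its underside, z up the jar
- cap_blue_top (a point): centre of the flat top of the blue cap (rim 50 mm across, its springy centre 42 mm across stands 5 mm proud of the rim and this point is on it); with the cap fully raised it is 96 mm above the jar's underside, fully home and let go 88 mm; moves with the cap. The springy centre gives about 1 mm per 3.5 N, up to 5 mm, and returns
- cap_blue (a joint): how far the blue cap is pushed down on its jar, m: 0 is fully raised, 0.008 is fully home against its stop; at the start between 0 and 0.0015. It slides against about 3 N of friction and stays where it is left; pressing on with 6 to 10 N brings it home, over 25 N could crack the jar
- jar_white: loose amber glass sample jar with paper label and white snap cap, about 0.25 kg, body 58 mm across and 70 mm tall, clear neck 40 mm across above it; origin at the centre of its underside, z up the jar
- cap_white_top (a point): centre of the flat top of the white cap (rim 50 mm across, its springy centre 42 mm across stands 5 mm proud of the rim and this point is on it); with the cap fully raised it is 101 mm above the jar's underside, fully home and let go 93 mm; moves with the cap. The springy centre gives about 1 mm per 3.5 N, up to 5 mm, and returns
- cap_white (a joint): how far the white cap is pushed down on its jar, m: 0 is fully raised, 0.008 is fully home against its stop; at the start between 0 and 0.0015. It slides against about 3 N of friction and stays where it is left; pressing on with 6 to 10 N brings it home, over 25 N could crack the jar
- vial: small loose vial on the tray, 24 mm across, 45 mm tall, origin at the centre of its underside
- spatula: thin loose steel lab spatula lying on the tray, 160 mm long along its x, 6 mm thick, origin under its middle
- flask: loose conical flask, 84 mm across, 117 mm tall, left of the tray, origin at the centre of its underside
- beaker: loose glass beaker, 70 mm across, 90 mm tall, left of the tray, origin at the centre of its underside
- washbottle: loose white bottle with red cap, 68 mm across, 170 mm tall, right of the tray, origin at the centre of its underside
- corkring: loose cork ring, 100 mm across, 25 mm tall, right of the tray, origin at the centre of its underside

How it is judged:
By the outcome, as a careful person would: the job done as asked, in the order asked, and still so for the second after the job is handed in, with the robot touching nothing.
It also fails if it takes over 58 s, if anything falls off the work surface, if the arm or the gripper's body presses on something with over 40 N, if the wrist force passes 120 N, or if a joint passes its speed limit or range.

ROBOT

A 6-joint arm with a two-finger parallel gripper is mounted at the origin on the work surface. World frame = base frame: x ahead of the robot, y to its left, z up, the work surface at z = 0. Lengths are in m, angles in degrees, forces in N, time in s.
With the tool pointing down it reaches from about 0.4 to 0.825 m from the base axis. Payload 7 kg.
Tool frame: the origin (TCP) lies at the centre of the arm's flange, where the gripper is bolted on; the fingertips stand 178 mm ahead of it and the grasp point (between the pads) lies 159 mm ahead of it (tip_reach is the distance from the TCP to the fingertips, in m); z points along the fingers, y is the line along which they close (so a half turn about z gives the same grasp; the last joint's range is limited). The gripper opens to 88 mm and grips with 3 to 60 N. Pads are 19 mm wide; open, the fingers measure 130 mm over their backs; the gripper's body (78 mm by 193 mm) begins 47 mm behind the grasp point.
Start: joints at [-55.628, 20.546, 0.682, 0, -70.136, -16.507], TCP at [0.207, -0.642, 0.405] pointing down, gripper open.
Joint ranges: [-176.03, 176.03], [-82.01, 121.73], [-58.28, 71.71], [-173.87, 95.51], [-174.79, -0.11], [-173.66, 173.66]. Speed limits (degrees/s): [136.94, 136.94, 172.46, 180, 180, 180].

INTERFACE

Orientations are given as [roll, pitch, yaw] about the fixed x, y, z axes, in that order (R = Rz(yaw) Ry(pitch) Rx(roll)).
In Python, from plant import * gives the robot as it stands.
- The arm moves only by the shell command python3 -m handwheel 'ROWS'. ROWS is JSON, a list of rows, each a list of 7 numbers: the opening, from -1 (shut) to 1 (fully open), then the shift along the tool's x, y, z as a fraction of full scale, then the turn, a rotation vector about the tool's x, y, z as a fraction of full scale. A call has 1 to 5 rows; each row shifts and turns the commanded pose from where the row before left it, along the tool's axes as they then stand; what a row does not reach is not made up. Full scale, the value 1, is 0.025 m for a shift and 6 degrees for a turn. A row lasts 1/8 s, in which the tool goes at most 62.5 mm and 10.7 degrees, less where a joint would pass 70% of its speed; a pose out of reach is approached as far as the arm can. A call with a number of a shift or a turn outside -1 to 1 is refused whole. A call with a gripper value outside its range is refused whole. The fingers move at their own pace and stop on an object; the grip force is fixed at half the most. Time passes only in rows, so rows that do not move let the fingers close. It gives the time, the measured TCP pose, the force, the opening and the grip force at its end, in the units of the state.
- get_obs(): the state, without advancing time (a new reading comes with each control period).
- snapshot(name): name is "scene" or "side" or "wrist"; returns a dict with "color" (400x640x3 uint8, red, green, blue), "fx", "fy", "cx", "cy" (pixels), "R" (3x3) and "t" (3): a world point X has camera coordinates R X + t; the wrist camera has in their place "tool_from_camera" (4x4, takes a point from camera to tool coordinates, whose origin is the TCP and whose axes are the flange's). Camera axes: x right, y down, z forward; pixel columns grow to the right and rows downward; lengths in m; the calibration is good to about 2 mm. The wrist camera is an equidistant fisheye: a pixel r from the principal point sees the ray r / f radians off the axis. A picture is of the moment at which its call begins: read the wrist's pose just before it. There is no depth.
- close_job(): hands the job in; it is judged then, once.
The state is a dict: "clock": time; "joint_pos": joint angles; "qvel": joint speeds; "tau": joint torques, N m; "tool_pos": TCP position; "orientation": TCP orientation; "force": force on the tool from outside, world axes, zero at the start; "moment": the same for the moment, N m; "opening": finger opening in m; "gripper_force": force on a finger pad.
Only numpy, scipy, OpenCV 4.12 (cv2) and the standard library are available. Lean on these libraries where they do the work, as an engineer would, in place of code of your own. Each camera call takes 0.05 s, during which the arm holds its last target. There are 200 camera calls.

## Working session

There is one attempt and no reset: what is moved stays moved. The work goes in short steps, Python scripts to look and compute and a shell command to move; the robot and the scene stay as the last step left them, time stands still between calls to the robot, and variables do not carry over. Pictures are saved under pics/ and viewed, at most 10 in all, crops included, and the job is handed in when it is done.

```bash
mkdir -p pics; ls; python3 - <<'E'
from plant import *
import cv2,pickle
o=get_obs();print({k:o[k] for k in("clock","tool_pos","orientation","force","opening")})
d={}
for n in("scene","side"):
    s=snapshot(n);d[n]=s;cv2.imwrite(f"pics/{n}0.png",s["color"][:,:,::-1]);print(n,s["fx"],s["cx"],s["cy"],s["R"],s["t"])
pickle.dump(d,open("snap0.pkl","wb"))
E
```

```text
pics
{'clock': 0.0, 'tool_pos': array([ 0.20702529, -0.64225906,  0.40372048]), 'orientation': array([ 1.79905033e+02, -6.63933127e-03, -1.62139447e+02]), 'force': array([-0.27317253,  0.13269431, -0.57058   ]), 'opening': 0.0876677956776922}
scene 462.47881639113075 314.0161392699065 197.73975768847558 [[ 0.61718363  0.78679664 -0.00595087]
 [ 0.64042311 -0.50672956 -0.57713377]
 [-0.4571024   0.35238644 -0.81662794]] [-0.36681404 -0.28549309  1.81781123]
side 407.8291887284442 318.5142601729984 204.36122759022666 [[-0.72943804 -0.68402244 -0.00578374]
 [-0.54048396  0.58151068 -0.60804803]
 [ 0.4192818  -0.44040735 -0.79387917]] [0.40763455 0.32966799 1.05108259]
```

View pics/scene0.png

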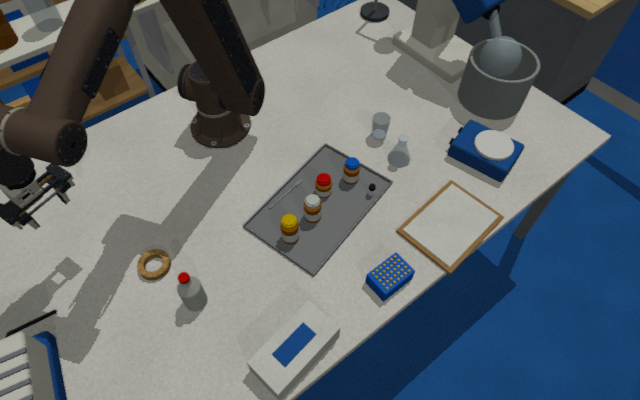

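View pics/side0.png

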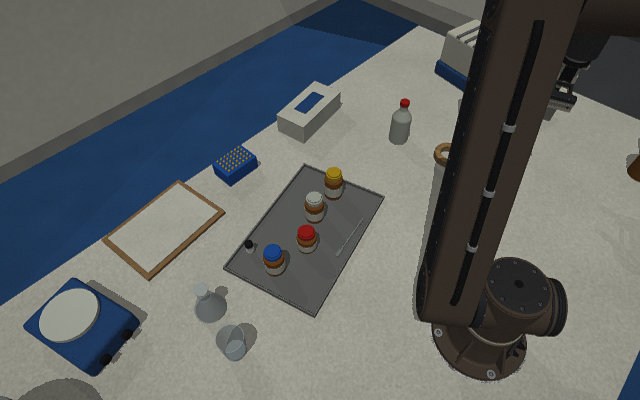

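Scene view: blue cap (352,162), red (323,180), white (312,202), yellow (289,221), wash bottle (190,290). Side view: blue (273,253), red (306,233), white (315,200), yellow (334,174). Next I triangulate these.

```bash
cat > h.py <<'E'
import cv2,numpy as np
H={"red":[(0,6),(174,180)],"yellow":[(20,32)],"blue":[(105,118)]}
def blob(img,c,near,rad=14):
    h=cv2.cvtColor(img,cv2.COLOR_RGB2HSV);m=np.zeros(h.shape[:2],np.uint8)
    if c=="white": m|=cv2.inRange(h,(0,0,120),(180,60,255))
    else:
        for a,b in H[c]: m|=cv2.inRange(h,(a,150,90),(b,255,255))
    k=np.zeros_like(m);cv2.circle(k,near,rad,255,-1);m&=k
    n,l,s,ce=cv2.connectedComponentsWithStats(m);i=1+np.argmax(s[1:,4]);return ce[i],s[i]
def ray(s,p):
    d=s["R"].T@np.array([(p[0]-s["cx"])/s["fx"],(p[1]-s["cy"])/s["fy"],1]);return -s["R"].T@s["t"],d/np.linalg.norm(d)
def tri(rs):
    A=0;b=0;
    for c,d in rs: P=np.eye(3)-np.outer(d,d);A=A+P;b=b+P@c
    X=np.linalg.solve(A,b);return X,[np.linalg.norm(np.cross(X-c,d)) for c,d in rs]
def plane(s,p,z):
    c,d=ray(s,p);return c+d*(z-c[2])/d[2]
E
python3 - <<'E'
from h import *
import pickle
d=pickle.load(open("snap0.pkl","rb"))
T={"red":((323,180),(306,233),.083),"yellow":((289,221),(334,174),.109),"blue":((352,162),(273,253),.096),"white":((312,202),(315,200),.101)}
np.set_printoptions(precision=4,suppress=True)
for c,(a,b,z) in T.items():
    A,sa=blob(d["scene"]["color"],c,a);B,sb=blob(d["side"]["color"],c,b)
    X,e=tri([ray(d["scene"],A),ray(d["side"],B)])
    print(c,A,sa,B,sb,"X",X,np.array(e)*1e3,"top z~",z+.004, plane(d["scene"],A,z-.004),plane(d["side"],B,z-.004))
for n,a,b,z in(("wash",(184,278),(405,103),.16),("flask",(403,140),(197,290),.11),("cork",(154,264),(443,155),.025),("tray corners",(322,148),(313,315),.014)):
    print(n,tri([ray(d["scene"],a),ray(d["side"],b)])[0],plane(d["scene"],a,z),plane(d["side"],b,z))
print([plane(d["scene"],p,.014) for p in((325,146),(391,182),(315,271),(246,226))])
E
```

```text
red [323.3429 178.6   ] [316 173  15  12 140] [305.6984 231.455 ] [298 225  17  14 189] X [0.5028 0.1123 0.0768] [0.1762 0.1762] top z~ 0.08700000000000001 [0.5042 0.1114 0.079 ] [0.5016 0.1131 0.079 ]
yellow [288.6061 221.1616] [281 214  16  16 198] [333.2442 173.5058] [326 167  16  15 172] X [ 0.5791 -0.0883  0.099 ] [0.2689 0.2689] top z~ 0.113 [ 0.5825 -0.0901  0.105 ] [ 0.5754 -0.0844  0.105 ]
blue [351.8374 162.7886] [345 158  15  11 123] [271.9409 251.6227] [263 244  19  16 220] X [0.5176 0.2262 0.0891] [0.1981 0.1981] top z~ 0.1 [0.5192 0.2243 0.092 ] [0.5163 0.2273 0.092 ]
white [312.0979 199.6643] [305 194  15  12 143] [313.5764 197.1181] [306 191  16  14 144] X [0.5598 0.0197 0.0985] [0.2276 0.2276] top z~ 0.10500000000000001 [0.5591 0.0205 0.097 ] [0.5604 0.0187 0.097 ]
wash [ 0.5802 -0.4434  0.1586] [ 0.5831 -0.4419  0.16  ] [ 0.5782 -0.4444  0.16  ]
flask [0.5618 0.4304 0.1044] [0.5628 0.4216 0.11  ] [0.5622 0.4346 0.11  ]
cork [ 0.4037 -0.4809  0.0107] [ 0.4062 -0.4857  0.025 ] [ 0.4022 -0.4588  0.025 ]
tray corners [ 0.3389  0.2469 -0.0086] [0.35   0.2296 0.014 ] [0.3363 0.2582 0.014 ]
[array([0.3493, 0.2447, 0.014 ]), array([0.6257, 0.3211, 0.014 ]), array([ 0.7315, -0.1036,  0.014 ]), array([ 0.4609, -0.1815,  0.014 ])]
```

```bash
R='[[-1,-0.82,0.69,0,0,0,0]]'
python3 -m handwheel '[[-1,-0.82,0.69,0,0,0,0],[-1,-0.82,0.69,0,0,0,0],[-1,-0.82,0.69,0,0,0,0],[-1,-0.82,0.69,0,0,0,0],[-1,-0.82,0.69,0,0,0,0]]'
python3 -m handwheel '[[-1,-0.82,0.69,0,0,0,0],[-1,-0.82,0.69,0,0,0,0],[-1,-0.82,0.69,0,0,0,0],[-1,-0.82,0.69,0,0,0,0],[-1,-0.82,0.69,0,0,0,0]]'
python3 -m handwheel '[[-1,-0.82,0.69,0,0,0,0],[-1,-0.82,0.69,0,0,0,0],[-1,-0.82,0.69,0,0,0,0],[-1,-0.82,0.69,0,0,0,0],[-1,-0.82,0.69,0,0,0,0]]'
```

```text
clock: 0.72
tool_pos: [0.2785, -0.528, 0.4043]
orientation: [180.0, -0.0, -162.1]
force: [0.3, -0.9, -0.1]
opening: 0.0433
gripper_force: 0.0
clock: 1.35
tool_pos: [0.3495, -0.4145, 0.4044]
orientation: [180.0, -0.0, -162.1]
force: [0.1, 0.4, 0.7]
opening: 0.0007
gripper_force: 0.0
clock: 1.98
tool_pos: [0.4206, -0.301, 0.4044]
orientation: [180.0, -0.0, -162.1]
force: [0.2, 0.2, -0.4]
opening: 0.0004
gripper_force: 0.0
```

Tracks well (no need of the stray unused variable). On to above red.

```bash
python3 -m handwheel '[[-1,-0.51,0.92,0,0,0,0],[-1,-0.51,0.92,0,0,0,0],[-1,-0.51,0.92,0,0,0,0],[-1,-0.51,0.92,0,0,0,0],[-1,-0.51,0.92,0,0,0,0]]' >/dev/null
python3 -m handwheel '[[-1,-0.51,0.92,0,0,0,0],[-1,-0.51,0.92,0,0,0,0],[-1,-0.51,0.92,0,0,0,0],[-1,-0.51,0.92,0,0,0,0],[-1,-0.51,0.92,0,0,0,0]]' >/dev/null
python3 -m handwheel '[[-1,-0.51,0.92,0,0,0,0],[-1,-0.51,0.92,0,0,0,0],[-1,-0.51,0.92,0,0,0,0],[-1,-0.51,0.92,0,0,0,0],[-1,-0.51,0.92,0,0,0,0]]'
python3 -m handwheel '[[-1,-0.51,0.92,0,0,0,0],[-1,0,0,0,0,0,0]]'
python3 - <<'E'
from plant import *
import cv2,pickle
o=get_obs();s=snapshot("wrist");s["o"]=o;pickle.dump(s,open("w1.pkl","wb"))
cv2.imwrite("pics/w1.png",s["color"][:,:,::-1]);print(o["tool_pos"],o["orientation"],s["fx"],s["fy"],s["cx"],s["cy"],s["tool_from_camera"])
E
```

```text
clock: 3.85
tool_pos: [0.4965, 0.086, 0.4044]
orientation: [180.0, -0.0, -162.1]
force: [0.2, -0.1, 0.4]
opening: 0.0002
gripper_force: 0.0
clock: 4.1
tool_pos: [0.5018, 0.1123, 0.4042]
orientation: [-180.0, -0.0, -162.0]
force: [-0.4, -0.6, 0.4]
opening: 0.0004
gripper_force: 0.0
[0.50176177 0.11225391 0.40415648] [-1.79993713e+02 -4.91528413e-02 -1.62042208e+02] 309.70691628693146 309.70691628693146 322.0574026298237 200.85941047557355 [[ 6.69635208e-04 -9.53529141e-01 -3.01300064e-01  8.10032943e-02]
 [ 9.99999755e-01  6.99827296e-04  7.73090775e-06 -3.99576555e-04]
 [ 2.03486363e-04 -3.01299995e-01  9.53529376e-01  1.83349733e-02]
 [ 0.00000000e+00  0.00000000e+00  0.00000000e+00  1.00000000e+00]]
```

View pics/w1.png

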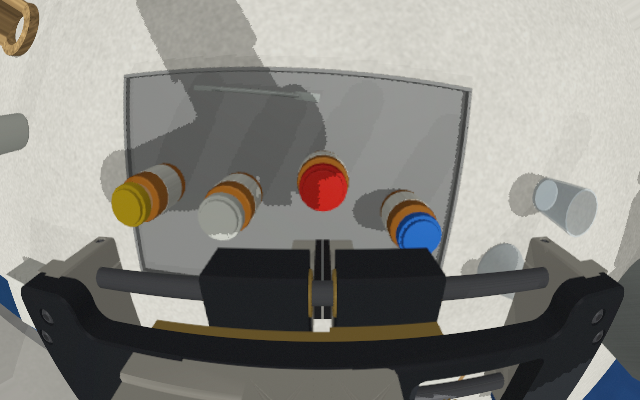

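Wrist view: yellow cap (130,204), white (220,216), red (323,186), blue (419,233); closed fingertips near (322,245). I'll fit a cap outline to each mask.

```bash
cat >> h.py <<'E'
from scipy.spatial.transform import Rotation as Ro
from scipy.optimize import minimize
def wproj(s,X):
    o=s["o"];Rt=Ro.from_euler("xyz",o["orientation"],degrees=True).as_matrix();M=s["tool_from_camera"]
    P=((X-o["tool_pos"])@Rt-M[:3,3])@M[:3,:3]
    r=np.hypot(P[:,0],P[:,1]);th=np.arctan2(r,P[:,2]);return np.c_[s["cx"]+s["fx"]*th*P[:,0]/r,s["cy"]+s["fy"]*th*P[:,1]/r]
def sproj(s,X):
    P=X@s["R"].T+s["t"];return np.c_[s["cx"]+s["fx"]*P[:,0]/P[:,2],s["cy"]+s["fy"]*P[:,1]/P[:,2]]
def mask(img,c,near,rad):
    h=cv2.cvtColor(img,cv2.COLOR_RGB2HSV);m=np.zeros(h.shape[:2],np.uint8)
    if c=="white": m|=cv2.inRange(h,(0,0,135),(180,45,255))
    else:
        for a,b in H[c]: m|=cv2.inRange(h,(a,150,70),(b,255,255))
    k=np.zeros_like(m);cv2.circle(k,near,rad,255,-1);m&=k
    n,l,st,_=cv2.connectedComponentsWithStats(m);m=((l==1+np.argmax(st[1:,4]))*255).astype(np.uint8)
    return cv2.morphologyEx(m,cv2.MORPH_CLOSE,np.ones((5,5)))
a=np.linspace(0,2*np.pi,48,endpoint=False)
def circ(x,y,z,r): return np.c_[x+r*np.cos(a),y+r*np.sin(a),0*a+z]
def fit(s,proj,c,near,rad,x0,zt):
    m=mask(s["color"],c,near,rad)
    def cost(p):
        x,y,h=p;X=np.r_[circ(x,y,zt,.021),circ(x,y,zt-.005,.025),circ(x,y,zt-.005-abs(h),.025)]
        q=cv2.convexHull((proj(s,X)*16).round().astype(np.int32));k=np.zeros_like(m);cv2.fillConvexPoly(k,q,255,cv2.LINE_AA,4)
        return np.abs(k.astype(float)-m).sum()/m.sum()
    i=np.array([[x0[0],x0[1],.010],[x0[0]+.008,x0[1],.012],[x0[0],x0[1]+.008,.014],[x0[0]-.006,x0[1]-.006,.016]])
    r=minimize(cost,i[0],method="Nelder-Mead",options=dict(initial_simplex=i,xatol=1e-4,fatol=1e-4));return r.x.round(4),round(r.fun,3)
XY={"red":(.503,.112),"yellow":(.579,-.087),"blue":(.518,.226),"white":(.56,.02)}
ZT={"red":.0865,"yellow":.1125,"blue":.0995,"white":.1045}
E
python3 - <<'E'
from h import *
import pickle
w=pickle.load(open("w1.pkl","rb"));d=pickle.load(open("snap0.pkl","rb"))
W={"red":(323,186),"yellow":(130,204),"blue":(419,233),"white":(220,216)}
S={"red":((323,180),(306,233)),"yellow":((289,221),(334,174)),"blue":((352,162),(273,253)),"white":((312,202),(315,200))}
for c in W:
    print(c,fit(w,wproj,c,W[c],32,XY[c],ZT[c]),fit(d["scene"],sproj,c,S[c][0],14,XY[c],ZT[c]),fit(d["side"],sproj,c,S[c][1],14,XY[c],ZT[c]))
E
```

```text
red (array([ 0.502 ,  0.1123, -0.    ]), np.float64(0.073)) (array([5.073e-01, 1.094e-01, 2.000e-04]), np.float64(0.116)) (array([0.4976, 0.1162, 0.    ]), np.float64(0.106))
yellow (array([ 0.5777, -0.0851,  0.0056]), np.float64(0.055)) (array([ 5.831e-01, -9.160e-02,  4.000e-04]), np.float64(0.096)) (array([ 0.5732, -0.0832,  0.0029]), np.float64(0.105))
blue (array([ 5.161e-01,  2.245e-01, -5.000e-04]), np.float64(0.189)) (array([ 0.5216,  0.2205, -0.    ]), np.float64(0.176)) (array([ 5.136e-01,  2.293e-01, -1.000e-04]), np.float64(0.124))
white (array([0.5714, 0.0144, 0.0225]), np.float64(0.129)) (array([0.5615, 0.0184, 0.    ]), np.float64(0.52)) (array([0.5574, 0.0193, 0.    ]), np.float64(0.505))
```

Estimates agree to ~2 mm: red (.502,.1125), yellow (.578,-.087), blue (.517,.225). I'm above red, so descend.

```bash
python3 -m handwheel '[[-1,0,0,1,0,0,0],[-1,0,0,1,0,0,0],[-1,0,0,1,0,0,0],[-1,0,0,1,0,0,0],[-1,0,0,1,0,0,0]]'
python3 -m handwheel '[[-1,0,0,0.25,0,0,0],[-1,0,0,0.15,0,0,0],[-1,0,0,0,0,0,0]]'
python3 -m handwheel '[[-1,0,0,0.08,0,0,0],[-1,0,0,0.08,0,0,0],[-1,0,0,0,0,0,0]]'
```

```text
clock: 4.78
tool_pos: [0.5013, 0.1101, 0.2789]
orientation: [-180.0, -0.0, -162.2]
force: [-0.6, -0.7, -0.3]
opening: 0.0006
gripper_force: 0.0
clock: 5.15
tool_pos: [0.5018, 0.111, 0.2703]
orientation: [180.0, 0.0, -162.1]
force: [-0.5, -0.2, 0.4]
opening: 0.0005
gripper_force: 0.0
clock: 5.52
tool_pos: [0.5016, 0.111, 0.2657]
orientation: [180.0, 0.0, -162.1]
force: [-0.6, 0.9, -0.5]
opening: 0.0003
gripper_force: 0.0
```

```bash
python3 -m handwheel '[[-1,0,0,0.06,0,0,0],[-1,0,0,0.06,0,0,0],[-1,0,0,0,0,0,0]]' | egrep 'pos|force'
python3 -m handwheel '[[-1,0,0,0.06,0,0,0],[-1,0,0,0.06,0,0,0],[-1,0,0,0,0,0,0]]' | egrep 'pos|force'
python3 -m handwheel '[[-1,0,0,0.06,0,0,0],[-1,0,0,0,0,0,0]]' | egrep 'pos|force'
```

```text
tool_pos: [0.5017, 0.1111, 0.2627]
force: [0.2, 0.2, 1.7]
gripper_force: 1.2
tool_pos: [0.5017, 0.1111, 0.2596]
force: [0.2, 0.8, 2.2]
gripper_force: 1.2
tool_pos: [0.5017, 0.1111, 0.2581]
force: [-0.9, -0.1, 3.1]
gripper_force: 1.2
```

```bash
python3 -m handwheel '[[-1,0,0,0.06,0,0,0],[-1,0,0,0,0,0,0]]' | egrep 'pos|force'
python3 -m handwheel '[[-1,0,0,0.06,0,0,0],[-1,0,0,0,0,0,0]]' | egrep 'pos|force'
python3 -m handwheel '[[-1,0,0,0.03,0,0,0],[-1,0,0,0,0,0,0]]' | egrep 'pos|force'
```

```text
tool_pos: [0.5017, 0.111, 0.2566]
force: [0.2, 0.1, 2.7]
gripper_force: 1.4
tool_pos: [0.5017, 0.1111, 0.2554]
force: [-0.8, 0.2, 7.3]
gripper_force: 3.4
tool_pos: [0.5017, 0.1111, 0.2549]
force: [-1.4, 0.6, 8.8]
gripper_force: 4.3
```

Red is home: the force turned up sharply at the expected height. One last small press, then lift and go to yellow.

```bash
python3 -m handwheel '[[-1,0,0,0.02,0,0,0],[-1,0,0,0,0,0,0]]' | egrep 'pos|force'
python3 -m handwheel '[[-1,0,0,-0.3,0,0,0],[-1,0,0,-0.7,0,0,0],[-1,0,0,-1,0,0,0],[-1,0,0,-1,0,0,0],[-1,0,0,-0.3,0,0,0]]' | egrep 'pos|force'
python3 -m handwheel '[[-1,-0.05,-0.94,0,0,0,0],[-1,-0.05,-0.94,0,0,0,0],[-1,-0.05,-0.94,0,0,0,0],[-1,-0.05,-0.94,0,0,0,0],[-1,-0.05,-0.94,0,0,0,0]]' | egrep 'pos|force'
python3 -m handwheel '[[-1,-0.05,-0.94,0,0,0,0],[-1,-0.05,-0.94,0,0,0,0],[-1,-0.05,-0.94,0,0,0,0],[-1,-0.05,-0.94,0,0,0,0],[-1,0,0,0,0,0,0]]' | egrep 'clock|pos|force'
python3 - <<'E'
from plant import *
from h import *
import pickle
o=get_obs();s=snapshot("wrist");s["o"]=o;pickle.dump(s,open("w2.pkl","wb"))
cv2.imwrite("pics/w2.png",s["color"][:,:,::-1])
p=wproj(s,np.array([[*XY[c],ZT[c]] for c in XY]));print(dict(zip(XY,p.round())))
for c,q in zip(XY,p):
    if c!="white":
        try: print(c,fit(s,wproj,c,tuple(int(v) for v in q),55,XY[c],ZT[c]-(.007 if c=="red" else 0)))
        except Exception as e: print(c,e)
E
```

```text
tool_pos: [0.5017, 0.1111, 0.2545]
force: [-2.3, 0.0, 9.7]
gripper_force: 4.9
tool_pos: [0.5017, 0.111, 0.3375]
force: [0.8, 0.1, 0.0]
gripper_force: 0.0
tool_pos: [0.5434, 0.0003, 0.3353]
force: [0.8, 0.5, -0.3]
gripper_force: 0.0
clock: 9.4
tool_pos: [0.5771, -0.088, 0.335]
force: [-0.8, 0.1, -0.3]
gripper_force: 0.0
{'red': array([546., 200.]), 'yellow': array([323., 226.]), 'blue': array([604., 245.]), 'white': array([457., 238.])}
red (array([0.5034, 0.1114, 0.0078]), np.float64(0.057))
yellow (array([ 0.5775, -0.0879, -0.    ]), np.float64(0.21))
blue (array([0.5184, 0.2244, 0.0082]), np.float64(0.092))
```

View pics/w2.png

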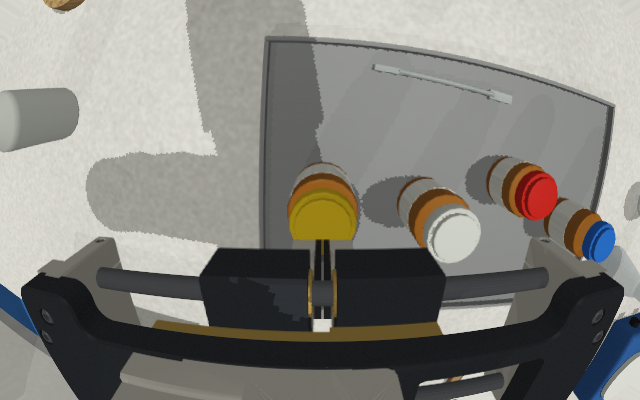

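Wrist view: yellow cap (323,222) lies centred below the fingertips; red jar (536,195) stands upright and unmoved with its cap down. Press yellow.

```bash
python3 -m handwheel '[[-1,0,0,1,0,0,0],[-1,0,0,0.4,0,0,0],[-1,0,0,0.2,0,0,0],[-1,0,0,0,0,0,0]]' | egrep 'pos|force'
python3 -m handwheel '[[-1,0,0,0.06,0,0,0],[-1,0,0,0.06,0,0,0],[-1,0,0,0,0,0,0]]' | egrep 'pos|force'
python3 -m handwheel '[[-1,0,0,0.06,0,0,0],[-1,0,0,0.06,0,0,0],[-1,0,0,0,0,0,0]]' | egrep 'pos|force'
python3 -m handwheel '[[-1,0,0,0.06,0,0,0],[-1,0,0,0.06,0,0,0],[-1,0,0,0,0,0,0]]' | egrep 'pos|force'
```

```text
tool_pos: [0.5772, -0.0866, 0.2964]
force: [-0.1, 0.5, 0.2]
gripper_force: 0.0
tool_pos: [0.5772, -0.0869, 0.2936]
force: [0.5, -0.6, -0.3]
gripper_force: 0.0
tool_pos: [0.5771, -0.0869, 0.2902]
force: [0.1, -0.6, 0.4]
gripper_force: 0.0
tool_pos: [0.5772, -0.0869, 0.2875]
force: [-0.0, -1.0, 2.7]
gripper_force: 1.2
```

Home expected near .2805 at ~9 N.

```bash
python3 -m handwheel '[[-1,0,0,0.06,0,0,0],[-1,0,0,0.06,0,0,0],[-1,0,0,0,0,0,0]]' | egrep 'pos|force'
python3 -m handwheel '[[-1,0,0,0.06,0,0,0],[-1,0,0,0,0,0,0]]' | egrep 'pos|force'
python3 -m handwheel '[[-1,0,0,0.06,0,0,0],[-1,0,0,0,0,0,0]]' | egrep 'pos|force'
python3 -m handwheel '[[-1,0,0,0.03,0,0,0],[-1,0,0,0,0,0,0]]' | egrep 'pos|force'
```

```text
tool_pos: [0.5773, -0.0869, 0.2843]
force: [-0.5, 0.3, 2.2]
gripper_force: 1.2
tool_pos: [0.5772, -0.0869, 0.2828]
force: [-0.0, -1.2, 2.8]
gripper_force: 1.2
tool_pos: [0.5773, -0.0869, 0.2817]
force: [-1.6, 0.6, 5.0]
gripper_force: 3.0
tool_pos: [0.5773, -0.0869, 0.2812]
force: [-2.7, -0.0, 8.1]
gripper_force: 3.8
```

```bash
python3 -m handwheel '[[-1,0,0,0.03,0,0,0],[-1,0,0,0,0,0,0]]' | egrep 'pos|force'
python3 -m handwheel '[[-1,0,0,-0.3,0,0,0],[-1,0,0,-0.7,0,0,0],[-1,0,0,-1,0,0,0],[-1,0,0,-0.4,0,0,0]]' | egrep 'pos|force'
python3 -m handwheel '[[-1,-0.12,0.97,0,0,0,0],[-1,-0.12,0.97,0,0,0,0],[-1,-0.12,0.97,0,0,0,0],[-1,-0.12,0.97,0,0,0,0],[-1,-0.12,0.97,0,0,0,0]]' | egrep 'pos|force'
python3 -m handwheel '[[-1,-0.12,0.97,0,0,0,0],[-1,-0.12,0.97,0,0,0,0],[-1,-0.12,0.97,0,0,0,0],[-1,-0.12,0.97,0,0,0,0],[-1,-0.12,0.97,0,0,0,0]]' | egrep 'pos|force'
python3 -m handwheel '[[-1,-0.12,0.97,0,0,0,0],[-1,-0.12,0.97,0,0,0,0],[-1,-0.12,0.97,0,0,0,0],[-1,0,0,0,0,0,0]]'
python3 - <<'E'
from plant import *
from h import *
import pickle
o=get_obs();s=snapshot("wrist");s["o"]=o;pickle.dump(s,open("w3.pkl","wb"))
cv2.imwrite("pics/w3.png",s["color"][:,:,::-1])
p=wproj(s,np.array([[*XY[c],ZT[c]] for c in XY]));print(dict(zip(XY,p.round())))
for c,q in zip(XY,p):
    if c!="white":
        try: print(c,fit(s,wproj,c,tuple(int(v) for v in q),55,XY[c],ZT[c]-(.007 if c!="blue" else 0)))
        except Exception as e: print(c,e)
E
```

```text
tool_pos: [0.5773, -0.0869, 0.2807]
force: [-2.7, 0.7, 9.5]
gripper_force: 4.7
tool_pos: [0.5774, -0.0868, 0.341]
force: [-1.1, -0.6, 0.2]
gripper_force: 0.0
tool_pos: [0.5538, 0.0339, 0.3392]
force: [0.2, -0.2, 0.2]
gripper_force: 0.0
tool_pos: [0.5309, 0.1539, 0.3392]
force: [0.0, -0.6, -0.2]
gripper_force: 0.0
clock: 14.7
tool_pos: [0.5172, 0.2264, 0.3391]
orientation: [-180.0, -0.1, -162.0]
force: [0.5, -0.7, -0.2]
opening: 0.0009
gripper_force: 0.0
{'red': array([193., 152.]), 'yellow': array([ 18., 180.]), 'blue': array([322., 216.]), 'white': array([ 89., 190.])}
red (array([0.5023, 0.114 , 0.0015]), np.float64(0.048))
yellow (array([ 0.5788, -0.0849,  0.0085]), np.float64(0.059))
blue (array([0.5169, 0.2259, 0.    ]), np.float64(0.073))
```

View pics/w3.png

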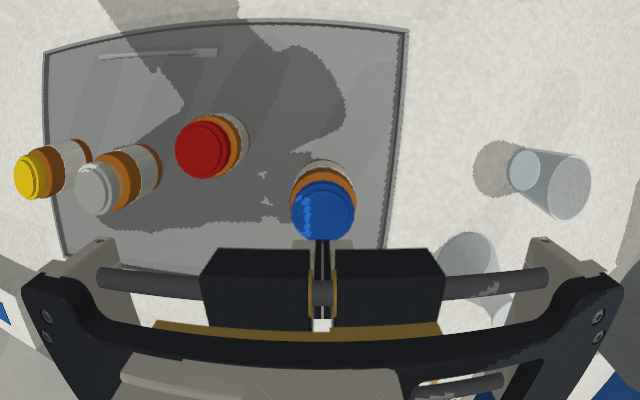

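Wrist view: blue cap (322,212) centred below the tips; red (203,150), white (97,190), yellow (28,178) all upright and unmoved. Press blue, home expected near TCP z .2675.

```bash
python3 -m handwheel '[[-1,0,0,1,0,0,0],[-1,0,0,0.8,0,0,0],[-1,0,0,0.4,0,0,0],[-1,0,0,0,0,0,0]]' | egrep 'pos|force'
python3 -m handwheel '[[-1,0,0,0.08,0,0,0],[-1,0,0,0.08,0,0,0],[-1,0,0,0.06,0,0,0],[-1,0,0,0,0,0,0]]' | egrep 'pos|force'
python3 -m handwheel '[[-1,0,0,0.06,0,0,0],[-1,0,0,0.06,0,0,0],[-1,0,0,0,0,0,0]]' | egrep 'pos|force'
```

```text
tool_pos: [0.5176, 0.2246, 0.2844]
force: [0.1, -0.1, 0.6]
gripper_force: 0.0
tool_pos: [0.5176, 0.2252, 0.2795]
force: [0.2, -1.1, 0.4]
gripper_force: 0.0
tool_pos: [0.5177, 0.2253, 0.2766]
force: [-1.2, 0.4, 1.9]
gripper_force: 1.1
```

```bash
python3 -m handwheel '[[-1,0,0,0.06,0,0,0],[-1,0,0,0.06,0,0,0],[-1,0,0,0,0,0,0]]' | egrep 'pos|force'
python3 -m handwheel '[[-1,0,0,0.06,0,0,0],[-1,0,0,0.06,0,0,0],[-1,0,0,0,0,0,0]]' | egrep 'pos|force'
python3 -m handwheel '[[-1,0,0,0.06,0,0,0],[-1,0,0,0,0,0,0]]' | egrep 'pos|force'
python3 -m handwheel '[[-1,0,0,0.04,0,0,0],[-1,0,0,0,0,0,0]]' | egrep 'pos|force'
```

```text
tool_pos: [0.5177, 0.2252, 0.2734]
force: [0.0, 0.5, 2.0]
gripper_force: 1.2
tool_pos: [0.5177, 0.2252, 0.2703]
force: [-0.6, 0.8, 2.8]
gripper_force: 1.2
tool_pos: [0.5177, 0.2252, 0.2691]
force: [-0.7, 0.4, 4.6]
gripper_force: 2.4
tool_pos: [0.5177, 0.2252, 0.2683]
force: [-2.1, 1.1, 7.1]
gripper_force: 3.6
```

Slope turning up as before; press to about 9.5 N, lift clear, and check.

```bash
python3 -m handwheel '[[-1,0,0,0.04,0,0,0],[-1,0,0,0,0,0,0]]' | egrep 'pos|force'
python3 -m handwheel '[[-1,0,0,-0.3,0,0,0],[-1,0,0,-0.7,0,0,0],[-1,0,0,-1,0,0,0],[-1,0,0,-1,0,0,0],[-1,0,0,-1,0,0,0]]' | egrep 'pos|force'
python3 -m handwheel '[[-1,0,0,-1,0,0,0],[-1,0.5,-0.9,0,0,0,0],[-1,0.5,-0.9,0,0,0,0],[-1,0.5,-0.9,0,0,0,0],[-1,0,0,0,0,0,0]]'
python3 - <<'E'
from plant import *
from h import *
o=get_obs();s=snapshot("wrist");s["o"]=o
cv2.imwrite("pics/w4.png",s["color"][:,:,::-1])
p=wproj(s,np.array([[*XY[c],ZT[c]] for c in XY]))
for c,q in zip(XY,p):
    if c!="white": print(c,fit(s,wproj,c,tuple(int(v) for v in q),40,XY[c],ZT[c]-.007))
E
```

```text
tool_pos: [0.5177, 0.2252, 0.2676]
force: [-1.6, -0.8, 10.5]
gripper_force: 4.8
tool_pos: [0.5173, 0.2249, 0.3673]
force: [1.4, 0.5, 0.3]
gripper_force: 0.0
clock: 18.88
tool_pos: [0.5019, 0.1468, 0.3916]
orientation: [-180.0, -0.1, -162.3]
force: [-0.4, -0.2, -0.3]
opening: 0.0002
gripper_force: 0.0
red (array([0.5024, 0.1128, 0.    ]), np.float64(0.072))
yellow (array([ 0.5784, -0.0852,  0.0068]), np.float64(0.06))
blue (array([ 0.5164,  0.2249, -0.    ]), np.float64(0.069))
```

View pics/w4.png

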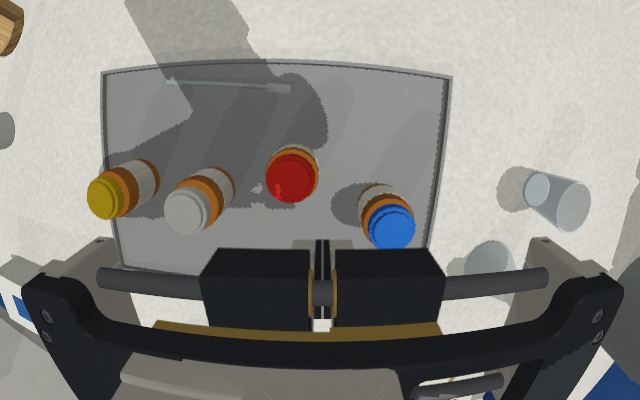

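The final view shows all four jars upright and in place: red (291,178), yellow (105,198), blue (389,226), and white (187,212), which I never touched. The arm is clear, so I'm handing in.

```bash
python3 -c "from plant import *; print(close_job())"
```

```text
the job is handed in; nothing more can be done
None
```

I pressed the red, yellow and blue caps home in that order, with about 10 N each, left the white-capped jar untouched, and handed the job in at about 19 s; the last picture shows all four jars upright and in place.

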